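# Refit the odour-filter cover of the recycling caddy

### The arm

A 6-joint arm with a two-finger parallel gripper is mounted at the origin on the work surface. World frame = base frame: x ahead of the robot, y to its left, z up, the work surface at z = 0. Lengths are in mm, angles in degrees, forces in N, time in s.
With the tool pointing down it reaches from about 300 to 850 mm from the base axis. Payload 4.2 kg.
Tool frame: the origin (TCP) lies between the finger pads; the fingertips stand ahead of it and the grasp point (between the pads) lies 8 mm behind it (env.tip_reach is the x of the fingertips in the tool frame, in mm); x points along the fingers, y is the direction in which the jaws open and shut, and the axes are right-handed (so a half turn about x gives the same grasp; the last joint's range is limited). The gripper opens to 91 mm and grips with 3 to 60 N. Pads are 32 mm wide; open, the fingers measure 118 mm over their backs; the gripper's body (76 mm by 178 mm) begins 60 mm behind the grasp point.
Start: joints at [73.969, 18.312, 89.639, -0, 72.044, -1.146], TCP at [147.711, 555.719, 224.976] pointing down, gripper open.
Joint ranges: [-177.97, 177.97], [-48.28, 115.42], [12.27, 149.76], [-77.06, 257.06], [2.81, 150.46], [-146.56, 146.56]. Speed limits (degrees/s): [147.25, 147.25, 180, 180, 180, 180].

### API

Orientations are given as [roll, pitch, yaw] about the fixed x, y, z axes, in that order (R = Rz(yaw) Ry(pitch) Rx(roll)).
In Python, from workcell import env, cams gives the robot as it stands.
- The arm moves only by the tool arm_command, never from a script. Its argument "deltas" is a list of rows, each a list of 3 entries, a list of its own where there are three numbers: the opening, from 0 (shut) to 1 (fully open), then the shift along the world's x, y, z in mm, then the turn about the world's z in rad. A call has 1 to 20 rows; each row is the pose to reach, as a shift and turn from the pose commanded when the call began; what a row does not reach only later rows make up. A row lasts 1/10 s, in which the tool goes at most 50 mm and 8.59 degrees, less where a joint would pass 70% of its speed; a pose out of reach is approached as far as the arm can. A call with a gripper value outside its range is refused whole. The fingers move at their own pace and stop on an object; "grip_force" is the grip in N (left out, the last holds). Time passes only in rows, so rows that repeat a pose let the fingers close. It gives the time, the measured TCP pose, the force and the opening at its end, in the units of the state.
- env.state(): the state, without advancing time (a new reading comes with each control period).
- cams.grab_frame(name): name is "side" or "top"; returns a dict with "img" (420x560x3 uint8, red, green, blue), "K" (3x3 intrinsics, pixels), "rvec" (rotation vector, rad) and "tvec" (3), from world to camera coordinates, as OpenCV has them. Camera axes: x right, y down, z forward; pixel columns grow to the right and rows downward; lengths in mm; the calibration is good to about 2 mm. A picture is of the moment at which its call begins. There is no depth.
- env.job_done(): hands the job in, once; it reports no verdict.
Trained networks look in a picture, given as the dict that the camera call returned (one of the last four; its "shot" number tells which), for a name from the list of things; names that differ only in an ending like _2 or _b are one class to them, and where a whole thing is asked for, a point or a joint stands for the part that bears it (a point fixed in the world has none). Each returns a list of dicts, best first, with "conf" (0 to 1); they miss things now and then, are a little off and sometimes report something else, mostly with a low value. They report only what shows in the picture. A call takes as long as a camera call. They do not tell look-alikes from the thing itself.
- cams.silhouettes(picture, name): "region" (420x560 bool, what is visible of it) and "centre" ([column, row] in pixels, amid what is visible of it).
The state is a dict: "time_s": time; "qpos": joint angles; "qvel": joint speeds; "effort": joint torques, N m; "ee_pos": TCP position; "ee_rot": TCP orientation; "force": force on the tool from outside, world axes, zero at the start; "torque": the same for the moment, N m; "gripper_width": finger opening in mm.
Only numpy, scipy, OpenCV 4.12 (cv2) and the standard library are available. Lean on these libraries where they do the work, as an engineer would, in place of code of your own. Each camera call takes 0.05 s, during which the arm holds its last target.

### The job

The new odour filter is in the caddy and its round green cover has been laid on top, but turned the wrong way. With a fingertip, turn the cover (it has two lugs to push against) until its notch stands over the orange pin, then press it down fully home, flat inside the collar, and take the hand away. Do not lift the cover off or force it, keep the bin shut, and leave everything else on the table and on the caddy where it is.

Things in the scene. Friction and masses are not known exactly. Their poses are not given: they have to be found in the camera images.
- caddy: grey plastic recycling caddy, fixed, 220 deep (x) x 280 wide (y), flat deck 185 mm above the table. Origin: centre of its underside; z up; its front with the tilt-out bin faces its own -x. A round filter well is set in the deck
- well (a point): centre of the filter well, on its upright axis at the height of the collar's rim, 193 mm above the table (caddy x 0, y -50 mm). The raised grey collar is 100 mm across inside, 116 outside; inside, a ledge at 184 mm carries the seated cover. Orientation = the caddy's
- cartridge (a joint): new filter cartridge in the well, under the cover and hidden by it; m pushed down, 0 to 0.0095, 0 at the start. A tight sliding fit: it carries the waiting cover 8 mm above the ledge, gives way to about 7 N of downward push and stays where it is pushed, no spring back
- pin (a point): top of the upright orange locating pin (8 mm across, tapered top) in the well, 44.5 mm from the well's axis towards the caddy's -x, 191 mm above the table. The waiting cover hides it, but an orange square on the collar's rim, 54 mm from the axis, marks its direction. Orientation = the caddy's
- cover: round green plastic filter cover, loose, about 70 g: plate 95 mm across, 9 thick, a notch in its rim, two finger lugs on top. Origin: centre of the plate's underside; z up; +x to the notch. Waiting: underside 192 mm above the table. Seated: 184. A 16 mm stem below it, 31 long, turns in the well's guide tube with 1 mm play
- cover_top (a point): centre of the cover's upper face, 9 mm above its underside: 201 mm above the table waiting, 193 (level with the collar's rim) seated. Flat and free for 20 mm round. The cover turns about the well's axis either way with very little force and stays where left. 7 to 10 N here presses it home; over 50 N breaks it
- notch (a point): middle of the notch in the cover's rim, 44.5 mm from its centre, half-way up the plate; a white dot lies inboard of it. 15 mm wide, open to the rim, reaching in to 38 mm from the centre. The pin enters when the notch is within about 3 mm of it; otherwise the cover catches on the pin and tips
- lug_a (a point): middle of the upright finger lug at the cover's +y, 28 mm from its centre, 7 mm above the plate's top. The lug is 8 mm thick along the cover's x, 16 mm long along y, and rises 14 mm above the plate
- lug_b (a point): the same for the twin lug at the cover's -y
- bin (a joint): tilt-out bin in the caddy's front, with a pull lip; 0 = shut, grows (rad) as it tilts out; leave shut
- spent_filter: old filter cartridge, black disc, 68 mm in diameter, 13 thick, lying loose on the caddy's deck beside the well; origin at the centre of its underside; leave alone
- bottle: empty green glass bottle standing up, diameter 72, height 235; origin at the centre of its underside; leave alone
- can: crushed aluminium can, diameter about 66, height about 45; origin at the centre of its underside; leave alone
- ashtray: blue ceramic ashtray, diameter 120, height 35; origin at the centre of its underside; leave alone
- cap_catcher: stainless cup with bottle caps in it, diameter 80, height 65; origin at the centre of its underside; leave alone
- carton: cardboard filter carton, 85 x 85 x 35; origin at the centre of its underside; leave alone
- candle: candle in an amber glass, diameter 72, height 70; origin at the centre of its underside; leave alone
Things that resemble listed ones, but are neither listed nor needed, are in the scene too. What is meant by the cover is not purple or yellow, and is the larger of those in its own colour.

How it is judged:
By the outcome, as a careful person would: the job done as asked, in the order asked, and still so for the second after the job is handed in, with the robot touching nothing.
It also fails if it takes over 64 s, if anything falls off the work surface, if the arm or the gripper's body presses on something with over 40 N, if the wrist force passes 120 N, or if a joint passes its speed limit or range.

## Working session

There is one attempt and no reset: what is moved stays moved. The work goes in short steps, Python scripts to look and compute and a tool call to move; the robot and the scene stay as the last step left them, time stands still between calls to the robot, and variables do not carry over. Pictures are saved under pics/ and viewed, and the job is handed in when it is done.

Besides the shell and the picture viewer there is one more tool, called after "Call:" as name(argument=value, ...) on one line, values as JSON. arm_command: Moves the arm, as the interface text tells. Its arguments: {"type":"object","properties":{"deltas":{"type":"array","items":{"type":"array"}},"grip_force":{"type":"number"}},"required":["deltas"]}

```bash
mkdir -p pics; ls; cat > h.py <<'E'
import numpy as np,cv2
from workcell import env,cams
def save(f,n,crop=None,s=1):
    im=cv2.cvtColor(f["img"],cv2.COLOR_RGB2BGR)
    if crop: a,b,c,d=crop; im=im[b:d,a:c]
    if s!=1: im=cv2.resize(im,None,fx=s,fy=s,interpolation=cv2.INTER_CUBIC)
    cv2.imwrite("pics/"+n,im)
def toz(f,uv,z):
    K=np.array(f["K"]);R,_=cv2.Rodrigues(np.array(f["rvec"],float));t=np.array(f["tvec"],float).ravel()
    d=R.T@np.linalg.inv(K)@np.array([uv[0],uv[1],1.]);c=-R.T@t
    return c+d*(z-c[2])/d[2]
def proj(f,p):
    return cv2.projectPoints(np.array(p,float).reshape(-1,1,3),np.array(f["rvec"],float),np.array(f["tvec"],float),np.array(f["K"],float),None)[0].reshape(-1,2)
E
python3 - <<'E'
from h import *
t=cams.grab_frame("top");s=cams.grab_frame("side")
save(t,"t0.png");save(s,"s0.png")
for f,n in((t,"top"),(s,"side")):
  for nm in("cover","lug_a","notch"):
    print(n,nm,[(round(d["conf"],2),np.round(d["centre"],1),int(d["region"].sum())) for d in cams.silhouettes(f,nm)])
st=env.state();print({k:np.round(v,2) for k,v in st.items()},env.tip_reach)
E
```

```text
pics
top cover [(0.95, array([284. , 260.5]), 469), (0.93, array([286.7, 173.6]), 1134), (0.82, array([337.5, 264.8]), 469), (0.66, array([360.3, 155.1]), 856)]
top lug_a [(0.77, array([289.3, 169.9]), 1105), (0.63, array([283.9, 259.5]), 488), (0.62, array([335.1, 266. ]), 431), (0.6, array([358.1, 153.1]), 802)]
top notch [(0.96, array([290.7, 174.4]), 1117), (0.81, array([281.8, 262.5]), 475), (0.64, array([360.5, 155.5]), 833), (0.58, array([337. , 264.7]), 429)]
side cover [(0.82, array([245.9, 241.6]), 289), (0.7, array([310.4, 184. ]), 575), (0.67, array([366.4, 255.7]), 651), (0.63, array([265.9, 279. ]), 363), (0.24, array([338.6, 323. ]), 1514)]
side lug_a [(0.85, array([248.6, 239.1]), 293), (0.83, array([307.7, 184.7]), 551), (0.63, array([369.3, 252. ]), 656), (0.53, array([260.5, 278. ]), 371)]
side notch [(0.89, array([261.8, 277.4]), 349), (0.78, array([366.6, 255.1]), 644), (0.6, array([308.6, 186.1]), 537), (0.51, array([244. , 242.5]), 264)]
{'time_s': np.float64(0.4), 'qpos': array([73.97, 18.32, 89.65, -0.  , 72.04, -1.15]), 'qvel': array([ 0.1 , -0.06, -0.15,  0.02, -0.01, -0.18]), 'effort': array([-0.000e+00, -4.119e+01, -2.319e+01,  7.000e-02,  4.000e-02,
       -0.000e+00]), 'ee_pos': array([147.7 , 555.64, 224.81]), 'ee_rot': array([ -90.56,   89.99, -105.45]), 'force': array([-0.39, -0.03,  0.17]), 'torque': array([ 0.01,  0.  , -0.  ]), 'gripper_width': np.float64(91.31)} 11.0
```

View pics/t0.png

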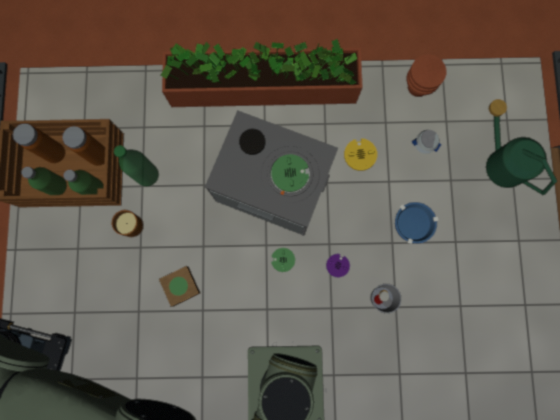

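View pics/s0.png

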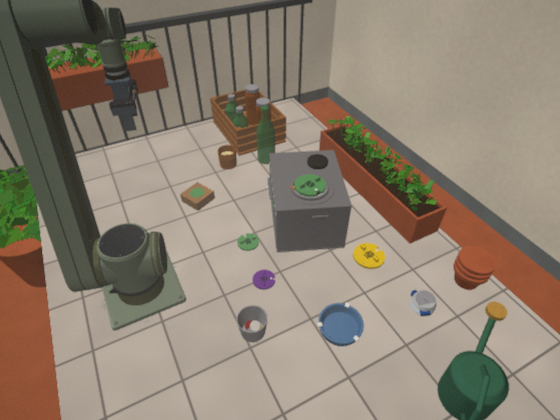

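The cover sits in the caddy's well at top pixel (290,173) and side pixel (310,185). The top view also shows the spent filter at (252,141). I'll zoom in.

```bash
python3 - <<'E'
from h import *
t=cams.grab_frame("top");s=cams.grab_frame("side")
save(t,"t1.png",(200,105,345,240),5);save(s,"s1.png",(255,140,360,255),5)
np.savez("cal.npz",**{a+k:np.array(f[k]) for a,f in(("t",t),("s",s)) for k in("img","K","rvec","tvec")})
E
```

```text
(no output)
```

View pics/t1.png

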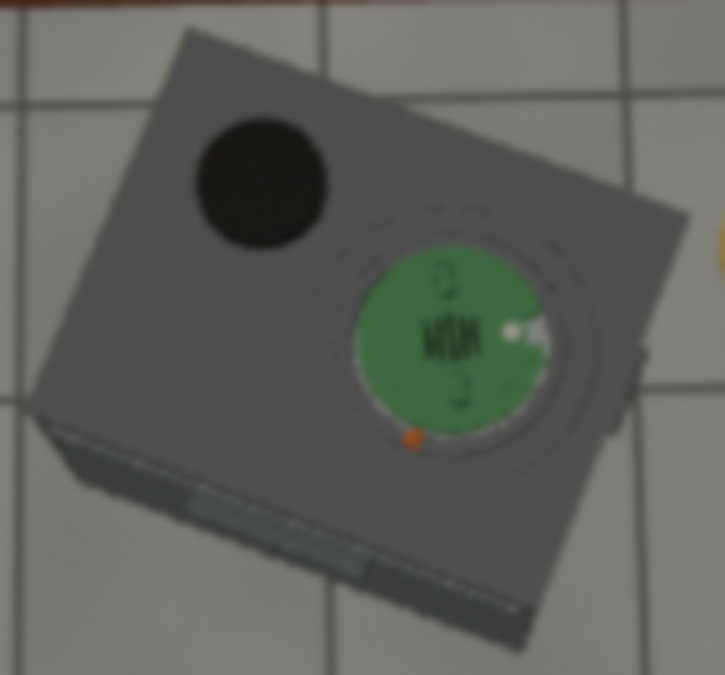

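View pics/s1.png

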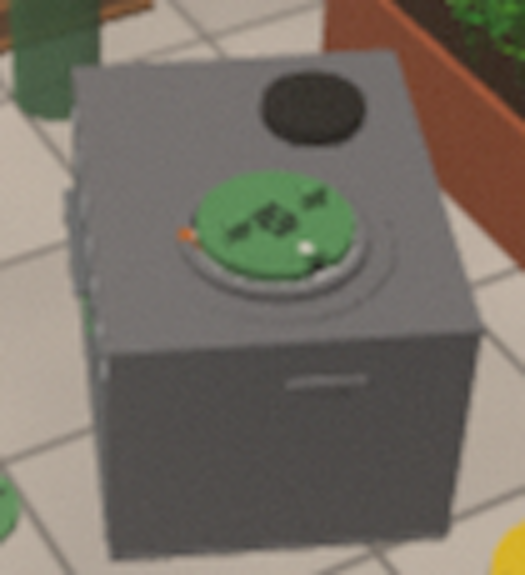

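```bash
cat > m.py <<'E'
from h import *
def ang(v): return np.degrees(np.arctan2(v[1],v[0]))
def meas(f,box,ztop=201,v=True):
    a,b,c,d=box
    im=f["img"].astype(float); sub=cv2.resize(f["img"][b:d,a:c],None,fx=8,fy=8,interpolation=cv2.INTER_CUBIC).astype(int)
    r,g,bl=sub[...,0],sub[...,1],sub[...,2]
    def cen(m,w=None):
        n,l,st,ce=cv2.connectedComponentsWithStats(m.astype(np.uint8))
        if n<2: return None,None
        i=1+np.argmax(st[1:,4]); mm=(l==i); 
        return (ce[i]+.5)/8-.5+np.array([a,b]),mm
    green=(g-np.maximum(r,bl))>18
    c1,mm=cen(green)
    cn=max(cv2.findContours(mm.astype(np.uint8),0,2)[0],key=len)[0 if 0 else slice(None)]
    hull=cv2.convexHull(cn)[:,0].astype(float); hull=(hull+.5)/8-.5+np.array([a,b])
    P=np.array([toz(f,h,ztop)[:2] for h in hull])
    # circle fit
    A=np.c_[2*P,np.ones(len(P))];x=np.linalg.lstsq(A,(P**2).sum(1),rcond=None)[0]
    cc=x[:2];R=np.sqrt(x[2]+cc@cc)
    o,_=cen((r-bl>50)&(r-g>40)); 
    H=cv2.morphologyEx(mm.astype(np.uint8),cv2.MORPH_CLOSE,np.ones((61,61)))
    w,_=cen((np.minimum(np.minimum(r,g),bl)>165))
    out=dict(c=cc,R=R)
    out["orange"]=toz(f,o,193)[:2] if o is not None else None
    out["dot"]=toz(f,w,ztop)[:2] if w is not None else None
    out["dotpx"]=w;out["opx"]=o
    return out
E
python3 - <<'E'
from m import *
z=np.load("cal.npz")
for a,box in(("t",(265,145,320,200)),("s",(285,165,335,205))):
    f={k:z[a+k] for k in("img","K","rvec","tvec")}
    o=meas(f,box);print({k:np.round(v,1) if v is not None else None for k,v in o.items()})
    if o["dot"] is not None: print("dot ang",ang(o["dot"]-o["c"]),np.hypot(*(o["dot"]-o["c"])))
    print("or ang",ang(o["orange"]-o["c"]),np.hypot(*(o["orange"]-o["c"])))
    R,_=cv2.Rodrigues(f["rvec"]);print("cam",(-R.T@f["tvec"].ravel()).round())
f={k:z["t"+k] for k in("img","K","rvec","tvec")}
cor=[toz(f,(200+x/5-.4,105+y/5-.4),185)[:2] for x,y in((190,27),(690,213),(527,605),(35,405))]
cor=np.array(cor);print(cor.round(1),np.hypot(*(cor-np.roll(cor,-1,0)).T))
print(ang(cor[0]-cor[1]),ang(cor[3]-cor[2]),ang(cor[0]-cor[3]),ang(cor[1]-cor[2]),cor.mean(0))
E
```

```text
{'c': array([546.3, -21.7]), 'R': np.float64(48.1), 'orange': array([497.2,  -1.4]), 'dot': None, 'dotpx': None, 'opx': array([282. , 192.4])}
or ang 157.49064651356144 53.23021861233853
cam [ 248.    5. 1322.]
{'c': array([544.1, -23.4]), 'R': np.float64(49.7), 'orange': array([496.4,   0.6]), 'dot': array([548.9, -50.8]), 'dotpx': array([315.7, 189. ]), 'opx': array([291.7, 186.5])}
dot ang -80.1276980291225 27.721590119630406
or ang 153.31921822191032 53.435524092760076
cam [  47. -784.  966.]
[[ 720.   109.7]
 [ 614.5 -146. ]
 [ 413.3  -57.2]
 [ 520.2  189.1]] [276.65477156 219.92558544 268.48187143 214.95636129]
67.57083323327909 66.52006380550543 -21.66297131384506 -23.821437477452704 [566.99177524  23.9087317 ]
```

```bash
python3 - <<'E'
from m import *
from scipy.spatial.transform import Rotation as Ro
r=env.state();M=Ro.from_euler("xyz",r["ee_rot"],degrees=True).as_matrix();print("tool y ang",ang(M[:,1]),"z ang",ang(M[:,2]))
z=np.load("cal.npz");f={k:z["t"+k] for k in("img","K","rvec","tvec")}
c=np.array([546.3,-21.7]);c2=np.array([547,-22])
d=toz(f,(200+512/5-.4,105+331/5-.4),201)[:2];print("dot",d,ang(d-c))
for n,x,y in(("up",446,280),("lo",460,390),("notch",540,331)):
    p=toz(f,(200+x/5-.4,105+y/5-.4),201 if n=="notch" else 208)[:2];print(n,p,ang(p-c),np.hypot(*(p-c)))
for cc in (c,): 
    for th in(-80,-85,-90):
        u=np.array([np.cos(np.radians(th)),np.sin(np.radians(th))]);print(th,proj(f,[[*(cc+44*u),201],[*(cc+28*np.array([-u[1],u[0]])),215]]))
for nm,px in(("bottle",None),):
    q=cams.grab_frame("top");print([(x["conf"],x["centre"],toz(q,x["centre"],120)) for x in cams.silhouettes(q,"bottle")][:2])
E
```

```text
tool y ang 75.11224009234648 z ang -14.887759916446004
dot [549.75060706 -52.50086009] -83.60783153863402
up [574.75470171 -19.85583926] 3.708176547784897 28.514399485190378
lo [518.25354768 -25.59424129] -172.09504057410882 28.315518762445645
notch [549.47424426 -66.51741819] -85.94872685148682 44.92968728641237
-80 [[306.95766717 169.0811201 ]
 [287.63798302 160.16534296]]
-85 [[307.19943795 170.55147564]
 [288.6104153  160.02237026]]
-90 [[307.30850315 172.03722004]
 [289.5921094  159.96193493]]
[(0.6, [139.2, 163.6], array([600.23375287, 382.22851692, 120.        ])), (0.45, [267.9, 172.6], array([568.37808406,  34.98968133, 120.        ]))]
```

Call:
arm_command(deltas=[[0.5, [0, 0, 40], 0], [0.5, [0, 0, 80], 0], [0.5, [28, -41, 85], 0], [0.5, [57, -82, 85], 0], [0.5, [85, -123, 85], 0], [0.5, [114, -165, 85], 0], [0.5, [142, -206, 85], 0], [0.5, [171, -248, 85], 0], [0.5, [199, -289, 85], 0], [0.5, [228, -330, 85], 0], [0.5, [256, -371, 85], 0], [0.5, [284, -412, 85], 0], [0.5, [313, -454, 85], 0], [0.5, [341, -495, 85], 0], [0.5, [370, -537, 85], 0], [0.5, [398, -578, 85], 0], [0.5, [398, -578, 85], 0], [0.5, [398, -578, 85], 0]])

```text
time_s: 2.4
ee_pos: [545.9, -23.1, 309.4]
ee_rot: [166.9, 89.9, 151.9]
force: [-0.4, 0.8, 0.2]
gripper_width: 45.7
```

Call:
arm_command(deltas=[[0.5, [0, 0, -25], 0], [0.5, [0, 0, -50], 0], [0.5, [0, 0, -65], 0], [0.5, [0, 0, -65], 0]])

```text
time_s: 2.8
ee_pos: [543.5, -20.6, 243.2]
ee_rot: [-175.2, 89.7, 170.1]
force: [-0.5, -0.3, 0.7]
gripper_width: 45.4
```

```bash
python3 - <<'E'
from m import *
from scipy.spatial.transform import Rotation as Ro
r=env.state();M=Ro.from_euler("xyz",r["ee_rot"],degrees=True).as_matrix();print("tool y ang",ang(M[:,1]),r["ee_pos"],r["force"],r["qpos"].round(1) if hasattr(r["qpos"],"round") else r["qpos"])
s=cams.grab_frame("side");save(s,"s2.png",(255,120,360,225),6)
E
```

```text
tool y ang 75.22643496032543 [543.49787649 -20.61968659 243.17045561] [-0.48788929 -0.3408992   0.73936586] [ -3.4  15.   91.7   0.   73.6 -78.6]
```

View pics/s2.png

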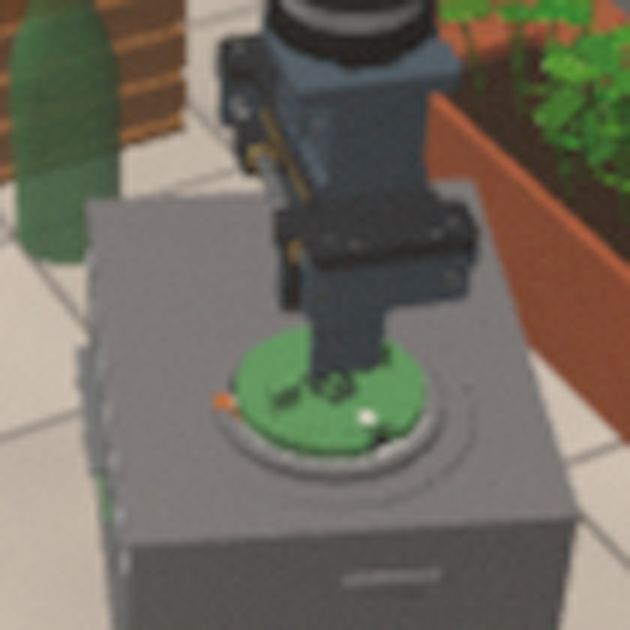

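The side view shows the near finger above the plate, with its tip at about zoom (345,375), clear of both lugs. Next I lower it to just above the plate.

Call:
arm_command(deltas=[[0.5, [0, 0, -8], 0], [0.5, [0, 0, -16], 0], [0.5, [0, 0, -23], 0], [0.5, [0, 0, -28], 0], [0.5, [0, 0, -28], 0], [0.5, [0, 0, -28], 0]])

```text
time_s: 3.45
ee_pos: [545.8, -22.3, 217.0]
ee_rot: [81.4, 90.0, 66.5]
force: [-0.7, -0.0, -0.1]
gripper_width: 45.7
```

```bash
python3 - <<'E'
from m import *
s=cams.grab_frame("side");save(s,"s3.png",(255,120,360,225),6)
t=cams.grab_frame("top");save(t,"t3.png",(200,105,345,240),5)
print(env.state()["ee_pos"],env.state()["force"])
E
```

```text
[545.97200991 -22.3609073  217.26423473] [ 0.04309922 -0.35284921 -0.44780829]
```

View pics/s3.png

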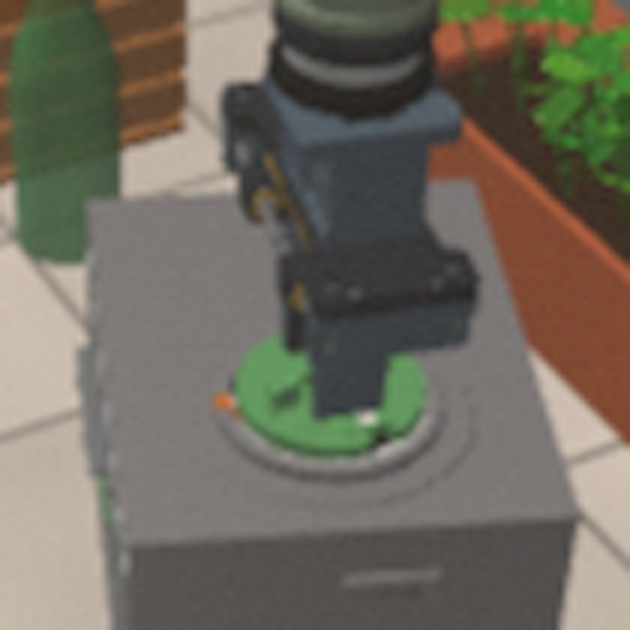

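View pics/t3.png

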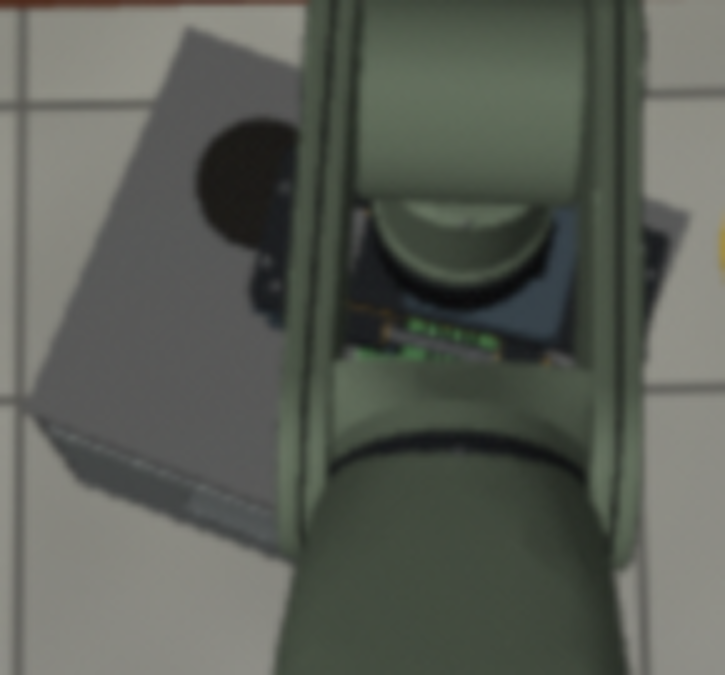

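The fingers now straddle the lugs, and the dot is still at its old spot in the side view, zoom (367,417). Next I turn clockwise.

Call:
arm_command(deltas=[[0.5, [0, 0, 0], -0.05], [0.5, [0, 0, 0], -0.12], [0.5, [0, 0, 0], -0.2], [0.5, [0, 0, 0], -0.28], [0.5, [0, 0, 0], -0.36], [0.5, [0, 0, 0], -0.44], [0.5, [0, 0, 0], -0.52], [0.5, [0, 0, 0], -0.6], [0.5, [0, 0, 0], -0.68], [0.5, [0, 0, 0], -0.76], [0.5, [0, 0, 0], -0.84], [0.5, [0, 0, 0], -0.92], [0.5, [0, 0, 0], -1.0], [0.5, [0, 0, 0], -1.08], [0.5, [0, 0, 0], -1.16], [0.5, [0, 0, 0], -1.24], [0.5, [0, 0, 0], -1.32], [0.5, [0, 0, 0], -1.4], [0.5, [0, 0, 0], -1.46], [0.5, [0, 0, 0], -1.5]])

```text
time_s: 5.55
ee_pos: [546.2, -22.2, 217.5]
ee_rot: [111.2, 89.9, 10.3]
force: [0.2, 0.5, 0.7]
gripper_width: 45.6
```

```bash
python3 - <<'E'
from m import *
s=cams.grab_frame("side");save(s,"s4.png",(255,120,360,225),6)
t=cams.grab_frame("top");save(t,"t4.png",(200,105,345,240),5)
print(env.state()["ee_pos"],env.state()["force"])
E
```

```text
[546.11816967 -22.23447156 217.39080755] [-0.07172878  0.07303352  0.67142542]
```

View pics/s4.png

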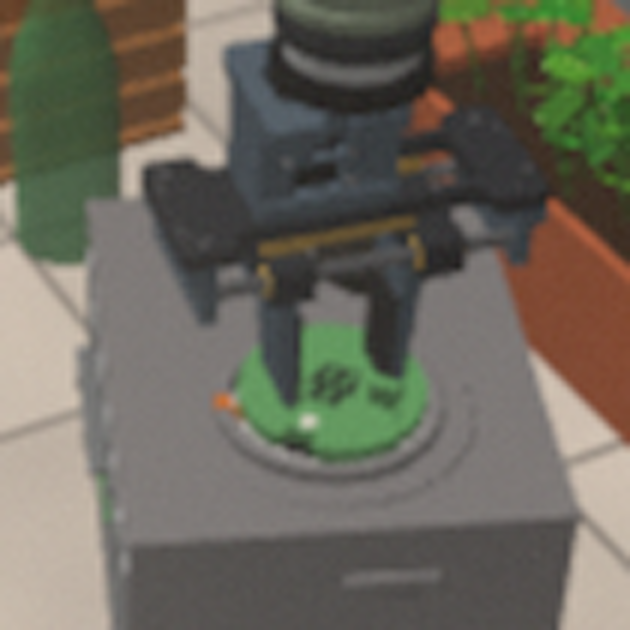

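View pics/t4.png

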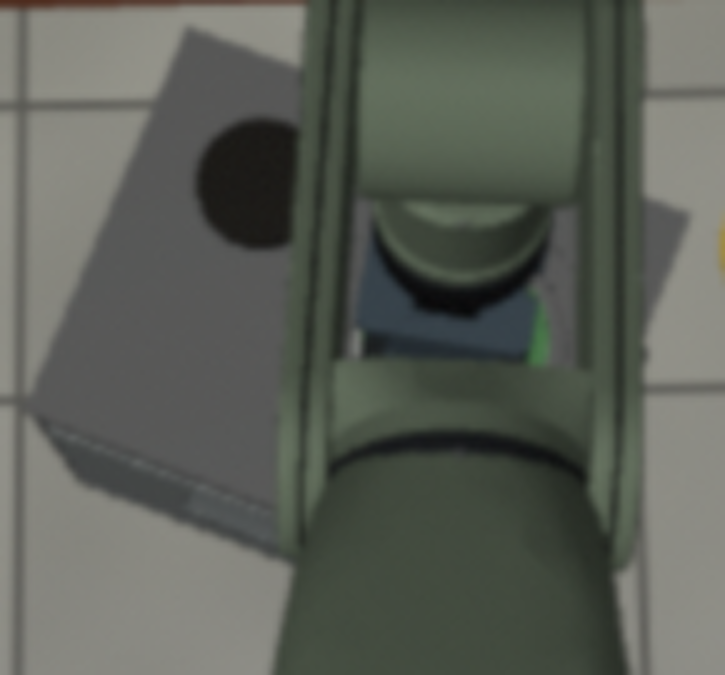

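The dot has moved to zoom (308,422), so the cover is turning. I'll work out the angle.

```bash
python3 - <<'E'
from m import *
z=np.load("cal.npz");f={k:z["s"+k] for k in("img","K","rvec","tvec")}
for p in((367.5,417),(308,422)):
    d=toz(f,(255+p[0]/6-.42,120+p[1]/6-.42),201)[:2]
    for c in((546.3,-21.7),(544.1,-23.4)): print(d,ang(d-c),np.hypot(*(d-c)))
for th in (157.5,):
  for zz in(201,):
    u=np.array([np.cos(np.radians(th)),np.sin(np.radians(th))]);q=proj(f,[[*(np.array([544.1,-23.4])+28.5*u),zz]])[0];print("target dot",q,(q-[255-.42+0,120-.42])*6)
E
```

```text
[549.16799176 -51.14796193] -84.43740066027257 29.587291846635313
[549.16799176 -51.14796193] -79.64937240017527 28.20698374472439
[521.26709849 -40.75037907] -142.72837091424313 31.45732189555397
[521.26709849 -40.75037907] -142.76934332752057 28.67711710315263
target dot [300.13973858 184.78205803] [273.35843148 391.2123482 ]
```

Call:
arm_command(deltas=[[0.5, [0, 0, 0], -0.05], [0.5, [0, 0, 0], -0.12], [0.5, [0, 0, 0], -0.2], [0.5, [0, 0, 0], -0.28], [0.5, [0, 0, 0], -0.36], [0.5, [0, 0, 0], -0.44], [0.5, [0, 0, 0], -0.52], [0.5, [0, 0, 0], -0.6], [0.5, [0, 0, 0], -0.68], [0.5, [0, 0, 0], -0.75], [0.5, [0, 0, 0], -0.82], [0.5, [0, 0, 0], -0.88], [0.5, [0, 0, 0], -0.93], [0.5, [0, 0, 0], -0.97], [0.5, [0, 0, 0], -0.99], [0.5, [0, 0, 0], -0.99]])

```text
time_s: 7.25
ee_pos: [545.9, -22.3, 217.2]
ee_rot: [144.0, 90.0, -13.5]
force: [0.7, 0.5, 0.3]
gripper_width: 45.4
```

```bash
python3 - <<'E'
from m import *
s=cams.grab_frame("side");save(s,"s5.png",(255,120,360,225),6)
print(env.state()["ee_pos"],env.state()["force"],env.state()["qpos"])
E
```

```text
[545.8650059  -22.33055905 217.12466606] [-0.16755585 -0.25234328  0.62978436] [-3.54519736e+00  1.60142426e+01  9.41420584e+01 -6.35081060e-03
  6.98154952e+01  6.39564709e+01]
```

View pics/s5.png

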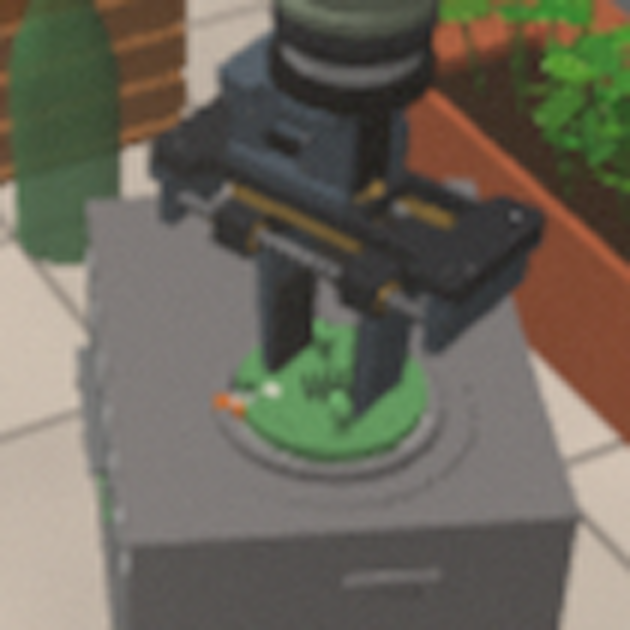

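The dot is now at zoom (271,389), against a target of (273,391). The orange pin shows inside the notch at about (238,405). I'll back off, lift and move aside to check from the top camera.

Call:
arm_command(deltas=[[0.5, [0, 0, 0], 0.1], [0.5, [0, 0, 0], 0.15], [0.5, [0, 0, 25], 0.15], [0.5, [0, 0, 60], 0.15], [0.2, [0, -40, 80], 0.05], [0, [0, -85, 80], -0.05], [0, [0, -130, 80], -0.15], [0, [0, -175, 80], -0.25], [0, [0, -220, 80], -0.35], [0, [0, -250, 80], -0.45], [0, [0, -250, 80], -0.55], [0, [0, -250, 80], -0.65], [0, [0, -250, 80], -0.75], [0, [0, -250, 80], -0.79], [0, [0, -250, 80], -0.79]])

```text
time_s: 8.8
ee_pos: [545.5, -272.3, 296.8]
ee_rot: [14.1, 90.0, 171.3]
force: [-0.6, -0.4, -0.7]
gripper_width: 0.6
```

```bash
python3 - <<'E'
from m import *
from scipy.spatial.transform import Rotation as Ro
t=cams.grab_frame("top");s=cams.grab_frame("side")
save(t,"t6.png",(255,135,325,205),8);save(s,"s6.png",(270,155,350,215),8)
r=env.state();M=Ro.from_euler("xyz",r["ee_rot"],degrees=True).as_matrix();print("tool y ang",ang(M[:,1]),r["ee_pos"],r["gripper_width"])
for f,box in((t,(265,145,320,200)),(s,(285,165,335,205))):
    try:
        o=meas(f,box);print({k:np.round(v,1) if v is not None else None for k,v in o.items()})
    except Exception as e: print(e)
E
```

```text
tool y ang -112.73937061110877 [ 545.58606808 -272.24815109  296.90672561] 0.24587016527289923
{'c': array([546.5, -22.5]), 'R': np.float64(48.4), 'orange': array([499.5,  -2.4]), 'dot': None, 'dotpx': None, 'opx': array([282.4, 191.5])}
{'c': array([543.7, -23.7]), 'R': np.float64(50.4), 'orange': array([497.7,  -2.1]), 'dot': array([517.7, -10.3]), 'dotpx': array([299.8, 184.4]), 'opx': array([292.5, 186.8])}
```

View pics/t6.png

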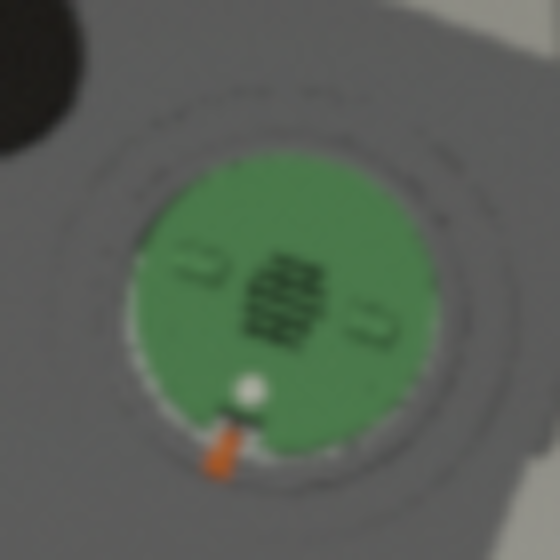

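View pics/s6.png

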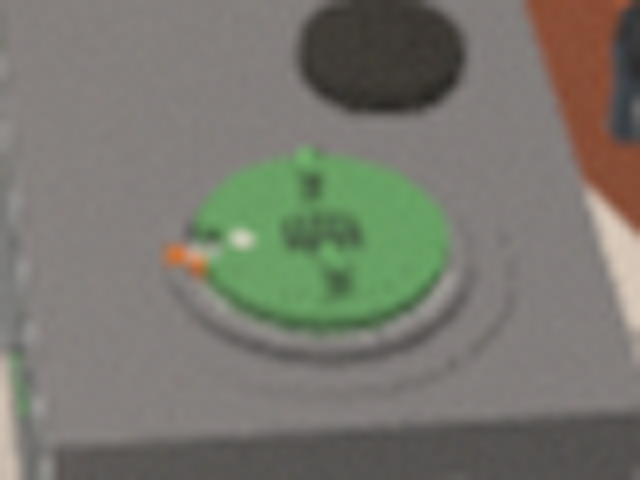

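```bash
python3 - <<'E'
from m import *
t=cams.grab_frame("top");s=cams.grab_frame("side")
px=lambda x,y,o,k:(o[0]+(x+.5)/k-.5,o[1]+(y+.5)/k-.5)
c=np.array([546.5,-22.5])
for n,p,z in(("dot",(250,388),201),("notchshadow",(240,415),198),("orangesq",(217,466),193),("pin",(232,437),191),("lugL",(205,265),208),("lugR",(372,328),208)):
    q=toz(t,px(*p,(255,135),8),z)[:2];print(n,q,ang(q-c),np.hypot(*(q-c)))
l=[toz(t,px(*p,(255,135),8),208)[:2] for p in((205,265),(372,328))];print(ang(l[0]-l[1])+90, np.mean(l,0))
c=np.array([543.7,-23.7])
for n,p,z in(("dot",(242,239),201),("orangesq",(176,255),193),("pin",(197,267),191)):
    q=toz(s,px(*p,(270,155),8),z)[:2];print("S",n,q,ang(q-c),np.hypot(*(q-c)))
E
```

```text
dot [519.04955947 -11.32788266] 157.8540563794502 29.636850226554735
notchshadow [511.18944699  -8.07397442] 157.7776703451124 38.14374611835531
orangesq [496.14959977  -0.60944733] 156.50232024075993 54.90317932228043
pin [505.80292065  -5.5044758 ] 157.3340766333116 44.103289108296224
lugL [556.92616432   1.99499868] 66.94323198799118 26.62160519117309
lugR [535.72808231 -49.49857245] -111.75106090662312 29.068146224537777
157.62476769421687 [546.32712331 -23.75178688]
S dot [517.69152873 -10.6508609 ] 153.35586682990265 29.098464030113792
S orangesq [495.97029714   0.89501839] 152.73804119963864 53.693942532694734
S pin [500.78410766  -6.82219582] 158.5314607191381 46.1154430675695
```

Both cameras put the notch within about 1° of the pin. In the top view the dot is at 157.9° and the pin at 157.3°, which is well inside the tolerance. I go back over the centre with the fingers shut.

Call:
arm_command(deltas=[[0, [0, 40, 0], 0], [0, [0, 85, 0], 0], [0, [0, 130, 0], 0], [0, [0, 175, 0], 0], [0, [0, 215, 0], 0], [0, [0, 240, 0], 0], [0, [0, 250, 0], 0], [0, [0, 250, -20], 0], [0, [0, 250, -45], 0], [0, [0, 250, -65], 0], [0, [0, 250, -77], 0], [0, [0, 250, -81], 0], [0, [0, 250, -81], 0], [0, [0, 250, -81], 0]])

```text
time_s: 10.4
ee_pos: [546.4, -22.6, 217.0]
ee_rot: [-165.5, 89.9, -8.4]
force: [0.2, 0.2, -0.1]
gripper_width: 0.3
```

```bash
python3 - <<'E'
from m import *
s=cams.grab_frame("side");save(s,"s7.png",(255,120,360,225),6)
print(env.state()["ee_pos"],env.state()["force"])
E
```

```text
[546.42474537 -22.49373772 217.06713094] [ 0.029569   -0.27384541  0.06428667]
```

View pics/s7.png

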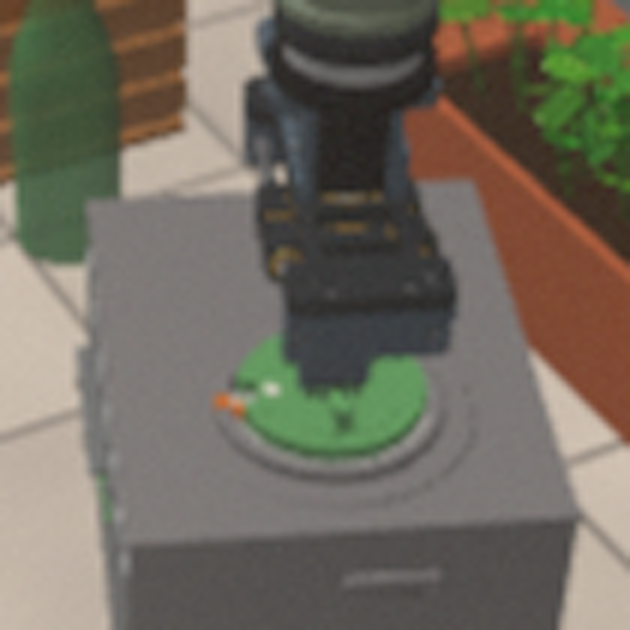

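The shut fingertips hang over the centre between the lugs, and the dot and notch haven't moved. Next I go down to contact.

Call:
arm_command(deltas=[[0, [0, 0, -2], 0], [0, [0, 0, -4], 0], [0, [0, 0, -5], 0], [0, [0, 0, -6], 0], [0, [0, 0, -7], 0], [0, [0, 0, -7], 0]])

```text
time_s: 11.05
ee_pos: [546.0, -22.3, 210.0]
ee_rot: [-167.1, 89.9, -9.9]
force: [-0.2, 0.4, 4.8]
gripper_width: 0.4
```

Call:
arm_command(deltas=[[0, [0, 0, -0.5], 0], [0, [0, 0, -1], 0], [0, [0, 0, -1.5], 0], [0, [0, 0, -2], 0], [0, [0, 0, -2.5], 0], [0, [0, 0, -3], 0], [0, [0, 0, -3], 0]])

```text
time_s: 11.75
ee_pos: [546.0, -22.3, 207.1]
ee_rot: [-168.2, 89.9, -11.0]
force: [-1.0, -0.7, 5.2]
gripper_width: 0.5
```

```bash
python3 - <<'E'
from m import *
s=cams.grab_frame("side");save(s,"s8.png",(255,120,360,225),6)
print(env.state()["ee_pos"],env.state()["force"],env.state()["torque"])
E
```

```text
[545.99806405 -22.30988762 207.13047636] [-0.98134428 -0.58799798  5.77521691] [-0.02465264  0.42926911 -0.03842059]
```

View pics/s8.png

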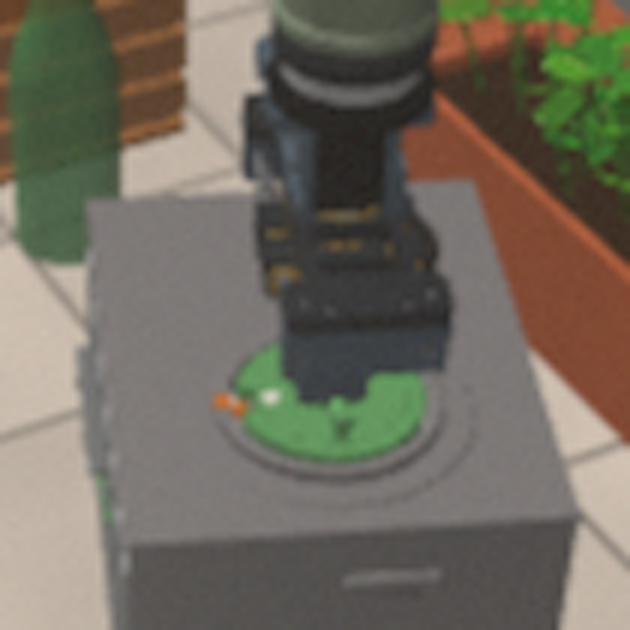

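The cover is sinking evenly at a steady 5 N or so, and the pin stays in the notch. I continue to the bottom in small steps.

Call:
arm_command(deltas=[[0, [0, 0, -0.5], 0], [0, [0, 0, -1], 0], [0, [0, 0, -1.5], 0], [0, [0, 0, -2], 0], [0, [0, 0, -2.5], 0], [0, [0, 0, -2.5], 0]])

```text
time_s: 12.4
ee_pos: [546.0, -22.3, 204.6]
ee_rot: [-166.9, 89.9, -9.7]
force: [-0.7, 0.4, 5.4]
gripper_width: 0.5
```

Call:
arm_command(deltas=[[0, [0, 0, -0.3], 0], [0, [0, 0, -0.6], 0], [0, [0, 0, -0.9], 0], [0, [0, 0, -0.9], 0]])

```text
time_s: 12.8
ee_pos: [546.0, -22.3, 204.1]
ee_rot: [-165.7, 89.9, -8.5]
force: [-1.7, -0.6, 7.1]
gripper_width: 0.6
```

Call:
arm_command(deltas=[[0, [0, 0, -0.3], 0], [0, [0, 0, -0.5], 0], [0, [0, 0, -0.5], 0]])

```text
time_s: 13.1
ee_pos: [546.0, -22.3, 204.1]
ee_rot: [-165.1, 89.9, -7.9]
force: [-1.6, -0.1, 9.7]
gripper_width: 0.3
```

Call:
arm_command(deltas=[[0, [0, 0, -0.4], 0], [0, [0, 0, -0.8], 0], [0, [0, 0, -0.8], 0]])

```text
time_s: 13.4
ee_pos: [546.0, -22.3, 204.0]
ee_rot: [-164.5, 89.8, -7.3]
force: [-3.6, -1.2, 12.1]
gripper_width: 0.4
```

The motion has stopped at tip height 193.0 with the force rising to 12 N, so the cover is on the ledge. I retreat straight up, move aside and look.

Call:
arm_command(deltas=[[0, [0, 0, 2], 0], [0, [0, 0, 8], 0], [0, [0, 0, 25], 0], [0, [0, 0, 55], 0], [0, [0, 0, 95], 0], [0, [0, -40, 95], 0], [0, [0, -85, 95], 0], [0, [0, -130, 95], 0], [0, [0, -175, 95], 0], [0, [0, -220, 95], 0], [0, [0, -250, 95], 0], [0, [0, -250, 95], 0], [0, [0, -250, 95], 0]])

```text
time_s: 14.7
ee_pos: [545.5, -272.5, 295.7]
ee_rot: [-29.0, 89.9, 128.1]
force: [0.8, 0.9, 0.7]
gripper_width: 0.9
```

```bash
python3 - <<'E'
from m import *
t=cams.grab_frame("top");s=cams.grab_frame("side")
save(t,"t9.png",(255,135,325,205),8);save(s,"s9.png",(270,155,350,215),8);save(t,"t9f.png");save(s,"s9f.png")
print(env.state()["ee_pos"],env.state()["force"])
z=np.load("cal.npz")
for n,f,a in(("t",t,"t"),("s",s,"s")):
    for nm in("spent_filter","bin"): print(n,nm,[(round(d["conf"],2),np.round(d["centre"],1)) for d in cams.silhouettes(f,nm)][:2])
    for zz in(193,201):
        o=meas(f,(265,145,320,200) if n=="t" else (285,165,335,205),zz);print(zz,o["c"],o["R"])
E
```

```text
[ 545.73681392 -271.22651031  296.20030719] [-0.7329333   0.52866794 -0.23299112]
t spent_filter [(0.71, array([253.1, 140.8])), (0.3, array([127.8, 226.7]))]
t bin [(0.73, array([260.8, 214.7]))]
193 [546.41251322 -22.45820867] 48.54830451221545
201 [544.29833576 -22.26255516] 48.20438825449278
s spent_filter [(0.74, array([317.2, 157.1]))]
s bin [(0.58, array([271.9, 193.6]))]
193 [545.06573326 -21.94385703] 49.15969792161385
201 [539.91375041 -29.83114077] 48.65122413289991
```

View pics/t9.png

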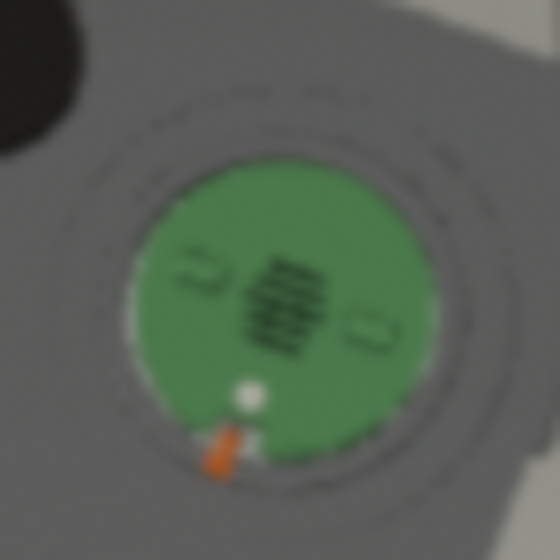

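View pics/s9.png

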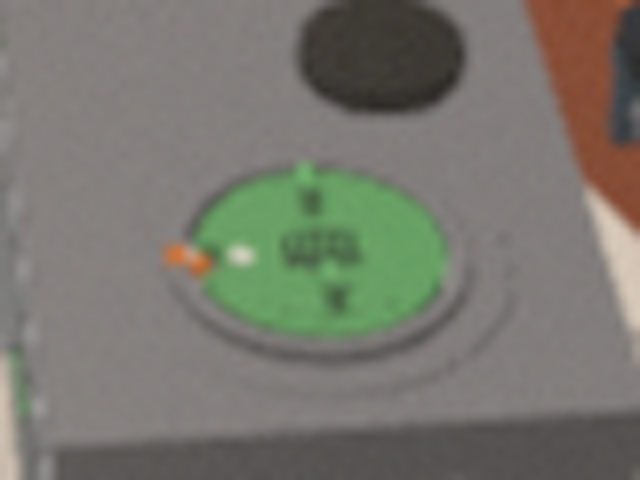

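View pics/t9f.png

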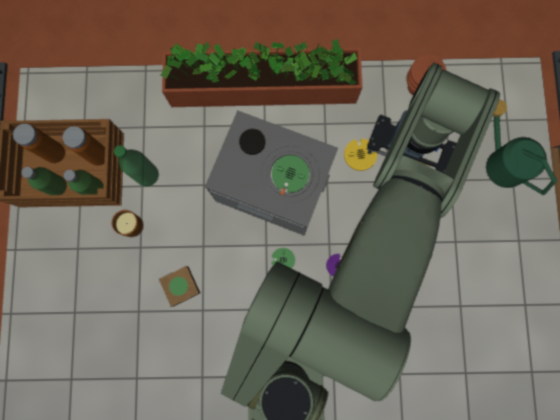

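View pics/s9f.png

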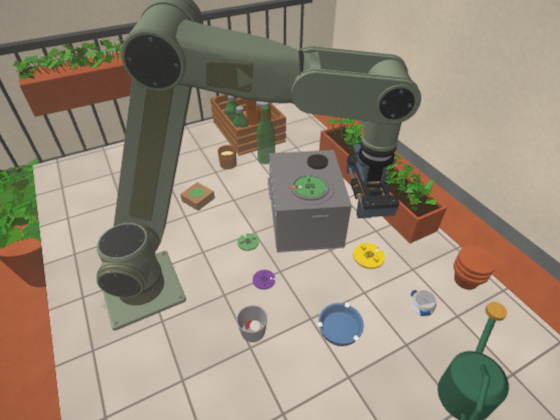

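Both views now agree on the cover's centre when its top is taken at 193 mm: (546,-22) from the top and (545,-22) from the side. The cover lies flat within the collar, with the pin in the notch at top zoom (228,450). The spent filter at (253,141), the bin and the table items are where they were, and the hand is clear.

```bash
python3 -c "
from workcell import env
print(env.job_done())"
```

```text
the job is handed in; nothing more can be done
None
```

The cover is turned and pressed fully home, and the job is handed in at about 15 s on the robot's clock, against the 64 s limit.

- **Turning:** I set the half-open fingers just above the plate and pushed both lugs sideways, turning the cover about 118° clockwise without gripping or lifting it. I used both fingertips rather than one, so the push stayed balanced about the well's axis. Before pressing, the top camera put the notch within about 1° of the pin. The side camera's angles were a few degrees less consistent, but the pin showed inside the notch in both views.
- **Pressing:** With the fingers shut, I pressed on the centre. The cover sank steadily at about 5 N, a little under the 7 N expected. It stopped with its top at 193 mm, and the force then rose to 12 N.
- **Last checks:** With the hand clear, both views fit a flat cover at 193 mm, and their centres agree within about 1.5 mm. The orange pin shows in the notch. In the pictures the bin is shut, and the spent filter and the things on the table look unmoved. No check failed.

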